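# Clamp the ukulele soundboard and gauge its thickness at the ringed point

## Task

Measure the thickness of the ukulele soundboard at the point ringed in red. First snap both red-handled toggle clamps fully shut so that they hold the soundboard flat on its aluminium plate; then take the blue pen-type gauge out of its holder and hold it upright with its sprung tip inside the red ring, pressed in gently about half-way and kept off its stop. Finish while still holding the gauge there, steady and with the gripper closed on it, and leave the soundboard and the other things on the bench where they lie.

Things in the scene. Friction and masses are not known exactly. Their poses are not given: they have to be found in the camera images.
- jig: Thicknessing jig, fixed to the bench: plywood base 205 x 385 x 18 mm with an aluminium datum plate 185 x 250 x 8 mm on it (top 26 mm above the bench). Origin at the centre of the underside; y along the length, z up. A toggle clamp is screwed on at each end, the left one at +y, the right one at -y; handles point away from the jig's middle, arms with rubber feet towards it.
- left_clamp (a joint): Handle angle of the toggle clamp at the jig's +y end, rad: 0 shut (handle level, rubber foot down on the soundboard), 1.12 fully open (handle standing up); starts at about 0.95 to 1.1. Pressed down, it springs back open until past its dead point near 0.2 rad; pressed below about 0.1 it snaps to 0 by itself and stays. Needs up to about 12 N at the grip.
- right_clamp (a joint): Handle angle of the toggle clamp at the jig's -y end, made and working like the left one, its mirror image.
- left_pivot (a point): Hinge axis of the left clamp's handle, at its middle: 170.5 mm from the jig's origin along +y, 48 mm above the bench, fixed to the jig. The axis is level, along the jig's x. The handle reaches 80 mm out from it; the red grip is the outer 56 mm, 14 to 16 mm thick. Pressed from above, the handle swings in an arc about the hinge, outwards and down.
- right_pivot (a point): Hinge axis of the right clamp's handle: 170.5 mm from the jig's origin along -y, 48 mm above the bench; otherwise as the left one.
- left_grip (a point): Point on the upper face of the left clamp's red grip, 62 mm out from the hinge axis and 7 mm above the handle's middle line; moves with the handle. While the clamp is open its steel arm stands up on a hinge 20 mm inboard of the handle's, to about 100 mm above the bench.
- right_grip (a point): The same point on the right clamp's red grip.
- soundboard: Pale spruce soundboard of a soprano ukulele, 4 mm thick, 245 mm long (its y axis) and 175 mm wide at the widest, with a round 48 mm sound hole, lying loose on the aluminium plate, its upper face 30 mm above the bench; mass about 70 g. Origin at the centre of its underside, z up. Small grey pencil dots are other points, not to be measured.
- mark (a point): Centre of the ring drawn in red pencil on the soundboard's upper face, 19 mm across outside and 13.6 mm inside with a small red dot in the middle; it lies somewhere in the wide lower half (the +y half) of the soundboard.
- holder: Slanted desk holder of the gauge, fixed to the bench: steel base 100 x 75 x 12 mm, aluminium cheeks, dark wooden block 34 x 34 mm with a 16.5 mm through hole. Origin at the centre of the underside. The hole leans 0.42 rad from the vertical, its upper end towards the holder's own -x; its mouth is about 87 mm above the bench. With its play the gauge leans about 0.45 rad.
- gauge: Pen-type thickness gauge, 150 mm long, about 90 g, standing in the holder. Origin at the end of its tip when fully out; z along the pen from tip to top. Grip the blue body, 20 mm in diameter, z = 62 to 150 mm (small display on its -x side, 1 mm proud). Steel barrel 14 mm in diameter below it, nose down to z = 8 mm. The collar at 62 mm rests on the hole's mouth: draw it out along its axis by 65 mm.
- gauge_tip (a joint): How far the gauge's sprung tip is pressed in, m: 0 fully out, 0.008 at its stop (the nose then meets the work). The spring starts at 0.4 N and adds 0.4 N per mm: about 2 N half-way in.
- gauge_point (a point): The rounded end of the sprung tip; moves with the tip.
- finger_plane: Small brass finger plane, 46 x 22 mm, 35 mm high, loose; origin at its underside.
- spool_clamp_a: Wooden spool clamp standing upright, 38 mm in diameter, 119 mm tall, loose; origin at its underside.
- spool_clamp_b: A second, equal spool clamp, loose.
- gouge: Carving gouge with a pale wooden handle, 215 mm long and 31 mm thick, lying loose; origin under the joint of handle and blade.
- sanding_block: Cork sanding block with a wooden back, 100 x 60 x 34 mm, loose; origin at its underside.
- glue_bottle: White glue bottle with an orange cap, 52 mm in diameter, 130 mm tall, loose; origin at its underside.

How it is judged:
By the outcome, as a careful person would: the job done as asked, in the order asked, and still so for the second after the job is handed in, while the arm keeps its last pose, push and grip.
It also fails if it takes over 70 s, if anything falls off the work surface, if the arm or the gripper's body presses on something with over 40 N, if the wrist force passes 120 N, or if a joint passes its speed limit or range.

## Robot

A 6-joint arm with a two-finger parallel gripper is mounted at the origin on the work surface. World frame = base frame: x ahead of the robot, y to its left, z up, the work surface at z = 0. Lengths are in m, angles in rad, forces in N, time in s.
With the tool pointing down it reaches from about 0.375 to 0.975 m from the base axis. Payload 3.8 kg.
Tool frame: the origin (TCP) lies at the very end of the fingers, on their centre line; the grasp point (between the pads) lies 19 mm behind it (bot.pinch_z is the distance from the TCP to the grasp point, in m); x points along the fingers, y is the direction in which the jaws open and shut, and the axes are right-handed (so a half turn about x gives the same grasp; the last joint's range is limited). The gripper opens to 85 mm and grips with 20 to 120 N. Pads are 22 mm wide; open, the fingers measure 114 mm over their backs; the gripper's body (76 mm by 85 mm) begins 54 mm behind the grasp point. The pads swing forward as they close: fully open they stand 13 mm farther back than shut.
Start: joints at [-1.222, 0.264, 1.604, -0, 1.274, -0.037], TCP at [0.254, -0.625, 0.196] pointing down, gripper open.
Joint ranges: [-2.63, 2.63], [-0.94, 2.18], [0.31, 2.57], [-1.31, 4.45], [0, 2.66], [-2.55, 2.55]. Speed limits (rad/s): [2.57, 2.57, 3.14, 3.14, 3.14, 3.14].

## Interface

Orientations are given as a rotation vector (axis times angle).
In Python, from workcell import monitor, imaging, finish_job, bot gives the robot as it stands.
- The arm moves only by the tool jog_arm, never from a script. Its argument "rows" is a list of rows, each a list of 7 numbers: the shift along the tool's x, y, z in m, then the turn, a rotation vector about the tool's x, y, z in rad, then the opening in per cent of the stroke, from 0 (shut) to 100 (fully open). A call has 1 to 20 rows; each row is the pose to reach, as a shift and turn from the pose measured when the call began, along the tool's axes at that moment; what a row does not reach only later rows make up. A row lasts 1/10 s, in which the tool goes at most 50 mm and 8.59 degrees, less where a joint would pass 70% of its speed; a pose out of reach is approached as far as the arm can. A call with a gripper value outside its range is refused whole. The fingers move at their own pace and stop on an object; "force" is the grip in N (left out, the last holds). Time passes only in rows, so rows that repeat a pose let the fingers close. It gives the time, the measured TCP pose, the force and the opening at its end, in the units of the state.
- monitor.read_state(): the state, without advancing time (a new reading comes with each control period).
- imaging.read_camera(name): name is "scene" or "top" or "wrist"; returns the picture (420x560x3 uint8, blue, green, red); there is no depth.
- imaging.camera_params(name): a dict with "fx", "fy", "cx", "cy" (pixels), "T" (4x4, takes a point from camera to world coordinates); the wrist camera has in their place "T_tool_cam" (4x4, takes a point from camera to tool coordinates, whose origin is the TCP and whose axes are the tool frame's). Camera axes: x right, y down, z forward; pixel columns grow to the right and rows downward; lengths in m; the calibration is good to about 2 mm. A picture is of the moment at which its call begins: read the wrist's pose just before it. camera_params takes no time and is no camera call.
- finish_job(): hands the job in, once; it reports no verdict.
The state is a dict: "time": time; "q": joint angles; "joint_vel": joint speeds; "joint_torque": joint torques, N m; "tool_pos": TCP position; "tcp_rot": TCP orientation; "wrist_force": force on the tool from outside, world axes, zero at the start; "torque": the same for the moment, N m; "width": opening from 0.0 (shut) to 1.0 (fully open).
Only numpy, scipy, OpenCV 4.12 (cv2) and the standard library are available. Lean on these libraries where they do the work, as an engineer would, in place of code of your own. Each camera call takes 0.05 s, during which the arm holds its last target. There are 200 camera calls.

## Working session

There is one attempt and no reset: what is moved stays moved. The work goes in short steps, Python scripts to look and compute and a tool call to move; the robot and the scene stay as the last step left them, time stands still between calls to the robot, and variables do not carry over. Pictures are saved under pics/ and viewed, about 8 in all and at most 12, crops included, and the job is handed in when it is done.

Besides the shell and the picture viewer there is one more tool, called after ">>>" as name(argument=value, ...), one argument or row to a line, values as JSON. jog_arm: Moves the arm, as the interface text tells. Its arguments: {"type":"object","properties":{"rows":{"type":"array","items":{"type":"array","items":{"type":"number"}}},"force":{"type":"number"}},"required":["rows"]}

```bash
mkdir -p pics; ls
python3 - <<'E'
from workcell import monitor, imaging, bot
import cv2, numpy as np
np.set_printoptions(precision=4,suppress=True)
for n in("scene","top"):
    im=imaging.read_camera(n); cv2.imwrite(f"pics/{n}0.png",im)
    print(n,imaging.camera_params(n))
print(imaging.camera_params("wrist"),bot.pinch_z)
print(monitor.read_state())
a=cv2.imread("pics/top0.png");b=cv2.imread("pics/scene0.png")
E
```

```text
pics
scene {'fx': 439.8094732616935, 'fy': 439.8094732616935, 'cx': 274.37521835321513, 'cy': 207.09819167551305, 'T': array([[ 0.5662,  0.6324, -0.5288,  1.2342],
       [ 0.8241, -0.4473,  0.3474, -0.3975],
       [-0.0168, -0.6325, -0.7744,  1.066 ],
       [ 0.    ,  0.    ,  0.    ,  1.    ]])}
top {'fx': 472.51852839534666, 'fy': 472.51852839534666, 'cx': 277.72587111310065, 'cy': 209.12887147396876, 'T': array([[ 0.0188, -0.9905,  0.1364,  0.389 ],
       [-0.9994, -0.0224, -0.0247,  0.0655],
       [ 0.0276, -0.1359, -0.9903,  1.2193],
       [ 0.    ,  0.    ,  0.    ,  1.    ]])}
{'fx': 352.24160917305323, 'fy': 352.24160917305323, 'cx': 272.15172311329474, 'cy': 208.55258581115356, 'T_tool_cam': array([[ 0.0004, -0.2815,  0.9596, -0.1776],
       [ 1.    ,  0.0002, -0.0004, -0.0008],
       [-0.0001,  0.9596,  0.2815, -0.0713],
       [ 0.    ,  0.    ,  0.    ,  1.    ]])} 0.0187
{'time': 0.1, 'q': array([-1.2219,  0.2647,  1.6052,  0.    ,  1.2737, -0.0369]), 'joint_vel': array([ 0.0009, -0.002 , -0.0025,  0.    , -0.0008, -0.001 ]), 'joint_torque': array([ -0.0005, -51.671 , -36.859 ,  -0.0001,   0.0063,  -0.    ]), 'tool_pos': array([ 0.2537, -0.6247,  0.1951]), 'tcp_rot': array([ 2.0106,  0.3948, -2.0112]), 'wrist_force': array([ 0.3173, -0.0254, -0.5039]), 'torque': array([0.0144, 0.0328, 0.0592]), 'width': 1.0013730164173744}
```

View pics/top0.png

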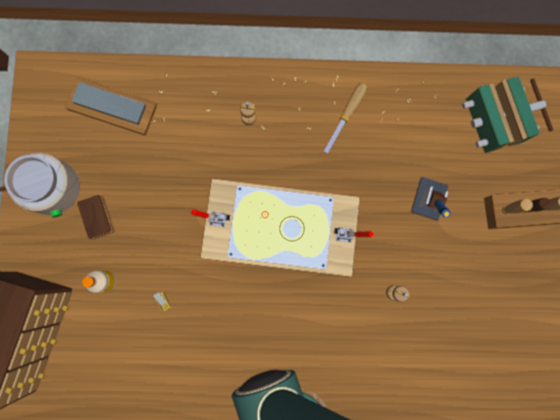

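View pics/scene0.png

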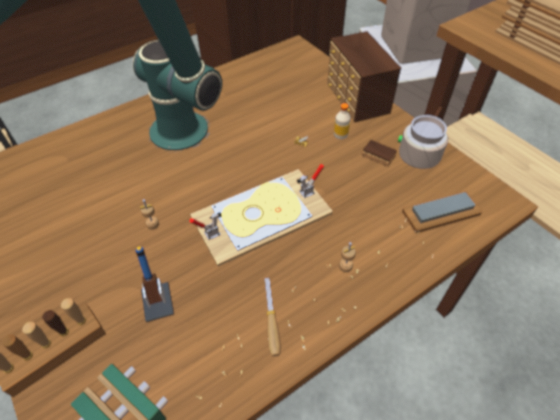

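The top view shows the jig centred near (280,227). The red grips are at about (200,213), which is +y, and (364,234). The ring is near (265,214), and the holder near (430,198) with the gauge leaning to lower right, top at (446,212). I'll measure on masks next.

```bash
cat > h.py <<'E'
import cv2, numpy as np
from scipy.spatial.transform import Rotation as R
from workcell import monitor, imaging
np.set_printoptions(precision=4,suppress=True)
def Tcam(name, st=None):
    p=imaging.camera_params(name)
    if name!="wrist": return p,p["T"]
    T=np.eye(4);T[:3,:3]=R.from_rotvec(st["tcp_rot"]).as_matrix();T[:3,3]=st["tool_pos"]
    return p,T@p["T_tool_cam"]
def ray(name,uv,st=None):
    p,T=Tcam(name,st); d=T[:3,:3]@np.array([(uv[0]-p["cx"])/p["fx"],(uv[1]-p["cy"])/p["fy"],1.])
    return T[:3,3],d/np.linalg.norm(d)
def onz(name,uv,z,st=None):
    o,d=ray(name,uv,st); return o+d*(z-o[2])/d[2]
def tri(r1,r2):
    (a,d),(b,e)=r1,r2; s=np.linalg.lstsq(np.c_[d,-e],b-a,rcond=None)[0]
    p,q=a+d*s[0],b+e*s[1]; return (p+q)/2,np.linalg.norm(p-q)
def proj(name,P,st=None):
    p,T=Tcam(name,st); c=np.linalg.inv(T)@np.r_[P,1]; return np.array([c[0]/c[2]*p["fx"]+p["cx"],c[1]/c[2]*p["fy"]+p["cy"]])
def blobs(m,amin=3):
    n,l,s,c=cv2.connectedComponentsWithStats(m.astype(np.uint8)*255)
    return [(c[i],s[i]) for i in range(1,n) if s[i][4]>=amin]
def tool_delta(st,pos,Rw=None):
    R0=R.from_rotvec(st["tcp_rot"]); d=R0.inv().apply(np.asarray(pos)-st["tool_pos"])
    return d,(R0.inv()*Rw).as_rotvec() if Rw is not None else None
E
python3 - <<'E'
from h import *
for n in("top","scene"):
    im=cv2.imread(f"pics/{n}0.png"); b,g,r=[im[...,i].astype(int) for i in range(3)]
    print(n,"red");
    for c,s in blobs((r>140)&(g<90)&(b<80),3): print(c,s, onz(n,c,.03), onz(n,c,.09))
    print("blue")
    for c,s in blobs((b>90)&(b>r+50)&(b>g+25),4): print(c,s)
    hsv=cv2.cvtColor(im,cv2.COLOR_BGR2HSV)
    m=((hsv[...,1]<60)&(hsv[...,2]>190)|((hsv[...,0]>20)&(hsv[...,0]<36)&(hsv[...,2]>190))).astype(np.uint8)
    bb=max(cv2.findContours(m,0,2)[0],key=cv2.contourArea)
    rc=cv2.minAreaRect(bb); print("plate",rc)
    P=[onz(n,c,.026)[:2] for c in cv2.boxPoints(rc)]; print(np.array(P),np.mean(P,0),[np.linalg.norm(P[i]-P[i-1]) for i in range(4)])
im=cv2.imread("pics/top0.png");a=cv2.resize(im[170:285,185:385],None,fx=4,fy=4,interpolation=2)
im2=cv2.imread("pics/scene0.png")
h1=cv2.resize(im[165:235,395:465],None,fx=5.7,fy=5.7,interpolation=2)[:140*2+119]; h2=cv2.resize(im2[240:325,115:200],None,fx=4.7,fy=4.7,interpolation=2)[:399,:399]
out=np.zeros((600,800,3),np.uint8); 
a=cv2.resize(im[175:282,190:385],(520,285),interpolation=2)
out[:285,:520]=a; out[290:590,:300]=cv2.resize(im[165:235,395:465],(300,300),interpolation=2); out[290:590,310:610]=cv2.resize(im2[240:325,115:200],(300,300),interpolation=2)
cv2.imwrite("pics/c1.png",out)
E
```

```text
top red
[198.8067 213.1429] [190 209  19  10 119] [0.538 0.235 0.03 ] [0.5305 0.2265 0.09  ]
[366.9074 233.7037] [356 231  18   7  54] [ 0.495  -0.1917  0.03  ] [ 0.4896 -0.1787  0.09  ]
[ 92.8333 282.5   ] [ 92 280   2   6   6] [0.3602 0.4877 0.03  ] [0.3616 0.4664 0.09  ]
blue
[442.1111 203.7778] [440 201   5   6   9]
[444.6957 211.4348] [442 209   8   8  23]
plate ((280.75384521484375, 226.96923828125), (100.4681396484375, 73.92469787597656), 7.125016689300537)
[[ 0.4282  0.1623]
 [ 0.6157  0.1451]
 [ 0.5893 -0.1113]
 [ 0.402  -0.0886]] [0.5088 0.0269] [np.float64(0.2522272309861791), np.float64(0.18825229536534757), np.float64(0.2577688710083098), np.float64(0.18868915010544604)]
scene red
[344.  108.6] [342 108   5   2   5] [0.2874 0.545  0.03  ] [0.3422 0.4904 0.09  ]
[317.7093 171.4767] [312 164  12  16  86] [0.485  0.2669 0.03  ] [0.5284 0.2285 0.09  ]
[191.9524 220.5238] [189 219   8   5  21] [ 0.4276 -0.1625  0.03  ] [ 0.4743 -0.1761  0.09  ]
[202.  223.8] [200 223   5   3   5] [ 0.4557 -0.1438  0.03  ] [ 0.5008 -0.1585  0.09  ]
blue
[144.1553 266.4757] [139 257  11  21 103]
plate ((258.5213317871094, 212.83441162109375), (52.45000457763672, 111.82844543457031), 66.37062072753906)
[[ 0.4011 -0.1328]
 [ 0.4286  0.2342]
 [ 0.6273  0.1656]
 [ 0.5879 -0.1662]] [0.5112 0.0252] [np.float64(0.18972873343887933), np.float64(0.3680377576036882), np.float64(0.21021060336070913), np.float64(0.33415582705850533)]
```

View pics/c1.png

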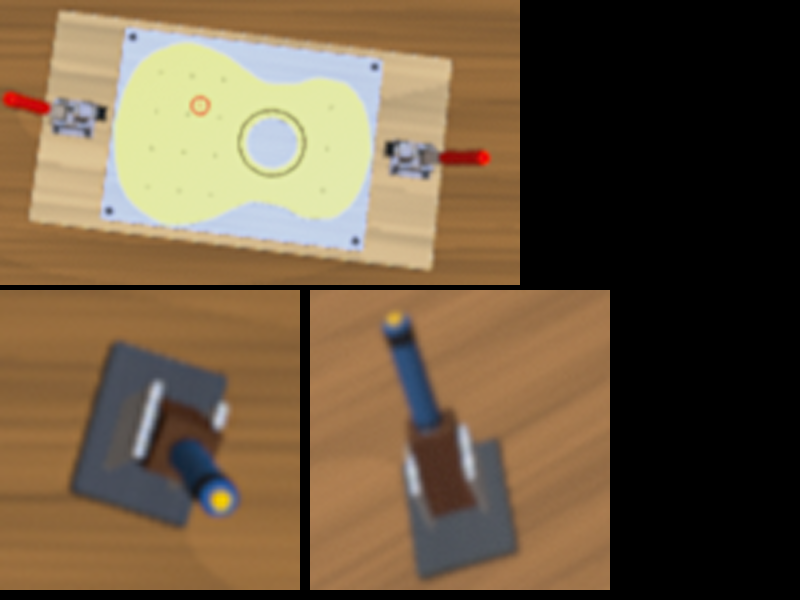

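```bash
cat >> h.py <<'E'
JC=np.array([.5088,.0269]);JY=np.array([.103,.9947]);JX=np.array([.9947,-.103])
def down(y):  # tool x down, tool y = given horizontal direction
    x=np.array([0,0,-1.]);y=np.r_[y,0];y/=np.linalg.norm(y);return R.from_matrix(np.c_[x,y,np.cross(x,y)])
def clampP(side,th,s=.073,off=.011,lift=0):
    o=.1705+s*np.cos(th)-.007*np.sin(th)-off; z=.048+s*np.sin(th)+.007*np.cos(th)+lift
    return np.r_[JC+side*o*JY,z]
E
python3 - <<'E'
from h import *
st=monitor.read_state(); print(R.from_rotvec(st["tcp_rot"]).as_matrix())
P,e=tri(ray("top",(445.9,213.2)),ray("scene",(139.1,247.6))); print("gauge top",P,e)
Q,e=tri(ray("top",(437.3,202)),ray("scene",(148.5,278))); print("mouth?",Q,e)
ax=(P-Q);print(ax/np.linalg.norm(ax),np.linalg.norm(ax))
for sg in(1,-1):
    Rw=down(sg*JX); print(sg,tool_delta(st,clampP(-1,1.0,lift=.1),Rw), R.from_matrix(Rw.as_matrix()).as_rotvec())
print(onz("top",(265,214.5),.03), clampP(-1,1.0),clampP(1,1.0))
# red handle ends
for n in("top","scene"):
    im=cv2.imread(f"pics/{n}0.png")
    for s in(1,-1):
        for th in(1.1,1.0,.9):
            o=.1705+.08*np.cos(th); print(n,s,th,proj(n,np.r_[JC+s*o*JY,.048+.08*np.sin(th)]))
E
```

```text
[[-0.0007  0.3763 -0.9265]
 [ 0.0019 -0.9265 -0.3763]
 [-1.     -0.002  -0.0001]]
gauge top [ 0.5336 -0.3412  0.1676] 0.0023305803170113135
mouth? [ 0.5717 -0.3533  0.0857] 0.0005855651018262628
[-0.4179  0.1334  0.8986] 0.09120006147487333
1 (array([-0.0174, -0.3373, -0.3908]), array([-1.0818, -0.0012,  0.0018])) [ 1.2848  1.1586 -1.2848]
-1 (array([-0.0174, -0.3373, -0.3908]), array([2.0598, 0.002 , 0.0013])) [-1.1329  1.2562  1.1329]
[0.5383 0.0678 0.03  ] [ 0.4889 -0.1651  0.1132] [0.5287 0.2189 0.1132]
top 1 1.1 [194.4436 211.67  ]
top 1 1.0 [191.7533 211.5241]
top 1 0.9 [189.3092 211.4395]
top -1 1.1 [369.6336 233.5586]
top -1 1.0 [372.1778 234.066 ]
top -1 0.9 [374.4573 234.5706]
scene 1 1.1 [319.7217 164.4728]
scene 1 1.0 [321.5849 164.5973]
scene 1 0.9 [323.2981 164.9275]
scene -1 1.1 [191.5895 217.5984]
scene -1 1.0 [189.4638 219.4693]
scene -1 0.9 [187.5307 221.4246]
```

>>> jog_arm(
  rows=[
    [-0.05, 0, 0, 0, 0, 0, 0],
    [-0.1, 0, 0, 0, 0, 0, 0],
    [-0.1, -0.03, -0.04, -0.14, 0, 0, 0],
    [-0.1, -0.06, -0.08, -0.28, 0, 0, 0],
    [-0.1, -0.1, -0.11, -0.42, 0, 0, 0],
    [-0.1, -0.13, -0.15, -0.56, 0, 0, 0],
    [-0.1, -0.16, -0.18, -0.7, 0, 0, 0],
    [-0.1, -0.19, -0.22, -0.83, 0, 0, 0],
    [-0.1, -0.22, -0.26, -0.95, 0, 0, 0],
    [-0.1, -0.25, -0.29, -1.08, 0, 0, 0],
    [-0.1, -0.28, -0.33, -1.08, 0, 0, 0],
    [-0.1, -0.31, -0.36, -1.08, 0, 0, 0],
    [-0.08, -0.337, -0.391, -1.08, 0, 0, 0],
    [-0.05, -0.337, -0.391, -1.08, 0, 0, 0],
    [-0.017, -0.337, -0.391, -1.08, 0, 0, 0],
    [-0.017, -0.337, -0.391, -1.082, 0, 0, 0],
    [-0.017, -0.337, -0.391, -1.082, 0, 0, 0],
  ],
)

```text
time: 1.8
tool_pos: [0.4885, -0.1651, 0.2123]
tcp_rot: [1.285, 1.163, -1.286]
wrist_force: [0.2, 0.4, 0.6]
width: 0.0
```

Run:
```python
from h import *
st=monitor.read_state(); im=imaging.read_camera("wrist"); cv2.imwrite("pics/w1.png",im)
print(st["time"],st["tool_pos"],st["q"],st["wrist_force"],st["width"])
print(tool_delta(st,clampP(-1,1.0),down(JX)))
for th in(1.1,1.0,.9):
  o=.1705+.08*np.cos(th); print(proj("wrist",np.r_[JC-o*JY,.048+.08*np.sin(th)],st))
```

```text
1.8 [ 0.4885 -0.1651  0.2123] [-0.3754 -0.0473  1.9173  0.0016  1.2752 -0.2729] [0.2474 0.3714 0.6052] 0.00022691023409894933
(array([0.0991, 0.0007, 0.0002]), array([ 0.0003, -0.0024,  0.003 ]))
[273.8145 216.6426]
[273.7945 223.2353]
[273.7753 228.8169]
```

View pics/w1.png

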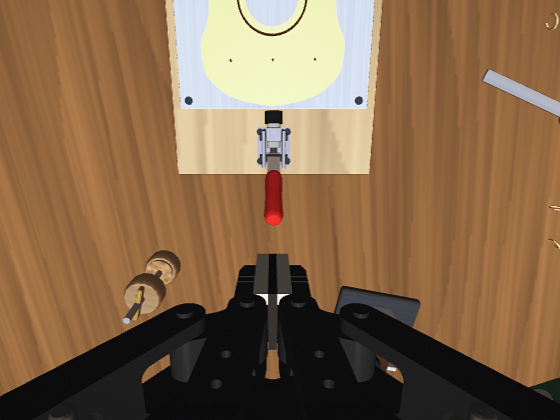

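The view shows the right grip end at (274,219), as predicted for about 1.05 rad and in line with the closed fingers. The jig is also square to the tool, so I'll press along the arc.

>>> jog_arm(
  rows=[
    [0.04, 0, -0.008, 0, 0, 0, 0],
    [0.08, 0, -0.01, 0, 0, 0, 0],
    [0.097, 0, -0.01, 0, 0, 0, 0],
    [0.098, 0, -0.005, 0, 0, 0, 0],
    [0.099, 0, 0, 0, 0, 0, 0],
    [0.103, 0, 0.006, 0, 0, 0, 0],
    [0.107, 0, 0.012, 0, 0, 0, 0],
    [0.112, 0, 0.018, 0, 0, 0, 0],
    [0.117, 0, 0.023, 0, 0, 0, 0],
    [0.123, 0, 0.027, 0, 0, 0, 0],
    [0.129, 0, 0.031, 0, 0, 0, 0],
    [0.136, 0, 0.034, 0, 0, 0, 0],
    [0.143, 0, 0.037, 0, 0, 0, 0],
    [0.15, 0, 0.038, 0, 0, 0, 0],
    [0.154, 0, 0.039, 0, 0, 0, 0],
    [0.157, 0, 0.039, 0, 0, 0, 0],
    [0.159, 0, 0.039, 0, 0, 0, 0],
    [0.159, 0, 0.039, 0, 0, 0, 0],
  ],
)

```text
time: 3.65
tool_pos: [0.4856, -0.2041, 0.0546]
tcp_rot: [1.286, 1.16, -1.284]
wrist_force: [0.9, 0.7, 0.4]
width: 0.002
```

>>> jog_arm(
  rows=[
    [-0.03, 0, 0, 0, 0, 0, 0],
    [-0.08, 0, 0, 0, 0, 0, 0],
    [-0.13, 0, -0.02, 0, 0, 0, 0],
    [-0.158, 0, -0.06, 0, 0, 0, 0],
    [-0.158, 0, -0.1, 0, 0, 0, 0],
    [-0.158, 0, -0.15, 0, 0, 0, 0],
    [-0.158, 0, -0.2, 0, 0, 0, 0],
    [-0.158, 0, -0.25, 0, 0, 0, 0],
    [-0.158, 0, -0.3, 0, 0, 0, 0],
    [-0.158, 0, -0.35, 0, 0, 0, 0],
    [-0.158, 0, -0.39, 0, 0, 0, 0],
    [-0.158, 0, -0.415, 0, 0, 0, 0],
    [-0.158, 0, -0.4255, 0, 0, 0, 0],
    [-0.158, 0, -0.4255, 0, 0, 0, 0],
    [-0.158, 0, -0.4255, 0, 0, 0, 0],
  ],
)

```text
time: 5.15
tool_pos: [0.5293, 0.2179, 0.2134]
tcp_rot: [1.285, 1.159, -1.285]
wrist_force: [-0.5, -0.1, -0.5]
width: -0.002
```

Run:
```python
from h import *
st=monitor.read_state(); im=imaging.read_camera("wrist"); cv2.imwrite("pics/w2.png",im)
print(st["time"],st["tool_pos"],st["q"],st["wrist_force"],st["width"])
print(tool_delta(st,clampP(1,1.0),down(JX)))
t=imaging.read_camera("top");s=imaging.read_camera("scene")
o=np.zeros((420,800,3),np.uint8);o[:,:560]=im;o[:210,560:800]=cv2.resize(t[205:265,325:394],(240,210));o[210:,560:800]=cv2.resize(s[200:250,180:237],(240,210))
cv2.imwrite("pics/w2.png",o)
for th in(1.1,1.0,.9):
  o=.1705+.08*np.cos(th); print(proj("wrist",np.r_[JC+o*JY,.048+.08*np.sin(th)],st))
```

```text
5.15 [0.5293 0.2179 0.2134] [0.3464 0.0601 1.8073 0.001  1.2741 0.4494] [-0.5037 -0.1318 -0.4857] -0.0019922488704278694
(array([ 0.1001, -0.0007, -0.0009]), array([-0.0001, -0.0009,  0.0004]))
[272.1321 181.5858]
[272.1355 171.9428]
[272.1396 162.8375]
```

View pics/w2.png

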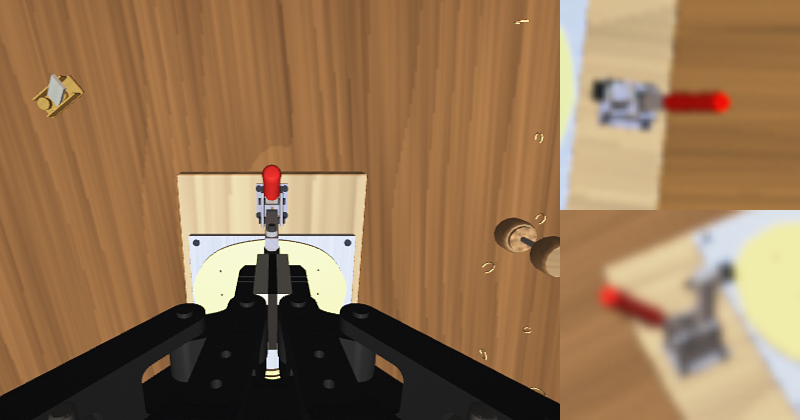

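The crops at the right show the right clamp still open (handle up in both views). The finger must have slipped over its rounded end, because I touched too near it. I'll press lower on the grip, left clamp first, and check the force part-way.

>>> jog_arm(
  rows=[
    [0.04, -0.001, 0.01, 0, 0, 0, 0],
    [0.08, -0.001, 0.015, 0, 0, 0, 0],
    [0.108, -0.001, 0.015, 0, 0, 0, 0],
    [0.11, -0.001, 0.014, 0, 0, 0, 0],
    [0.112, -0.001, 0.01, 0, 0, 0, 0],
    [0.113, -0.001, 0.006, 0, 0, 0, 0],
    [0.115, -0.001, 0.001, 0, 0, 0, 0],
    [0.117, -0.001, -0.003, 0, 0, 0, 0],
    [0.119, -0.001, -0.0065, 0, 0, 0, 0],
    [0.122, -0.001, -0.01, 0, 0, 0, 0],
    [0.125, -0.001, -0.014, 0, 0, 0, 0],
    [0.125, -0.001, -0.014, 0, 0, 0, 0],
  ],
)

```text
time: 6.5
tool_pos: [0.5294, 0.2319, 0.0877]
tcp_rot: [1.286, 1.16, -1.286]
wrist_force: [0.9, 0.1, 0.1]
width: 0.002
```

Run:
```python
from h import *
st=monitor.read_state(); im=imaging.read_camera("wrist")
s=imaging.read_camera("scene")
print(st["wrist_force"],tool_delta(st,clampP(1,1.0),down(JX)))
o=np.zeros((420,800,3),np.uint8);o[:,:400]=im[:,72:472];o[:,400:800]=cv2.resize(s[120:225,265:365],(400,420),interpolation=2)
cv2.imwrite("pics/w3.png",o)
```

```text
[0.8548 0.0696 0.0826] (array([-0.0255,  0.0006,  0.013 ]), array([-0.0012, -0.0009,  0.0013]))
```

View pics/w3.png

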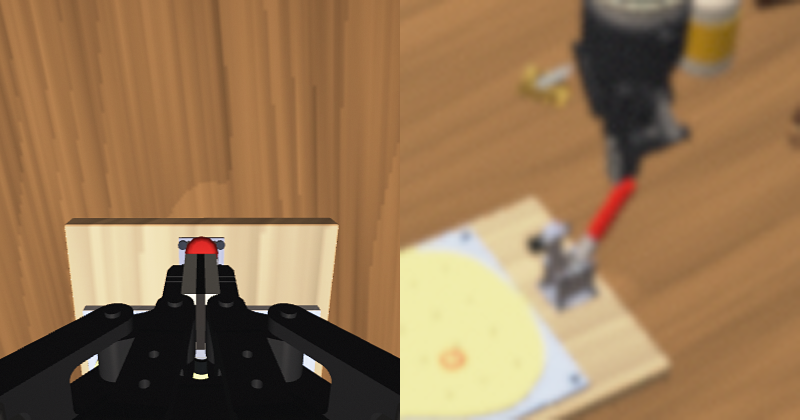

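Run:
```python
from h import *
st=monitor.read_state()
print("tcp",proj("scene",st["tool_pos"]))
for th in(1.1,.9,.8,.7,.6,.5):
  for s in(.024,.08):
    o=.1705+s*np.cos(th); P=np.r_[JC+o*JY,.048+s*np.sin(th)]; print(th,s,proj("wrist",P,st),proj("scene",P))
s=imaging.read_camera("scene").astype(int); w=imaging.read_camera("wrist").astype(int)
for n,im in(("s",s),("w",w)):
    for c,b in blobs((im[...,2]>120)&(im[...,1]<80)&(im[...,0]<80),15): print(n,c,b)
```

```text
tcp [318.7376 171.7237]
1.1 0.024 [273.8181 269.7173] [311.7119 178.8273]
1.1 0.08 [274.1936 267.8546] [319.7217 164.4728]
0.9 0.024 [273.8036 261.8686] [312.7848 178.9277]
0.9 0.08 [274.1198 233.5187] [323.2981 164.9275]
0.8 0.024 [273.7948 258.1055] [313.2555 179.0664]
0.8 0.08 [274.0757 217.8576] [324.8447 165.4575]
0.7 0.024 [273.7852 254.5135] [313.6763 179.262 ]
0.7 0.08 [274.0285 203.6008] [326.2106 166.179 ]
0.6 0.024 [273.775  251.1351] [314.0428 179.5125]
0.6 0.08 [273.9793 190.9541] [327.3837 167.0819]
0.5 0.024 [273.7641 248.0086] [314.3518 179.8149]
0.5 0.08 [273.9293 180.0465] [328.3547 168.1542]
s [317.9067 171.2933] [313 164  11  16  75]
s [196.0222 222.6   ] [190 219  15   8  45]
w [272.43   246.5522] [258 238  31  16 393]
```

The finger occludes the handle end, yet the handle hasn't moved. In the wrist view the visible fingertips also sit lower (row 254) than the projected TCP (row 243). The real tip may be short of the nominal TCP, so I'll lift clear and measure it against the bench.

>>> jog_arm(
  rows=[
    [-0.04, 0, 0, 0, 0, 0, 0],
    [-0.06, 0, 0, 0, 0, 0, 0],
    [-0.06, 0, 0, 0, 0, 0, 0],
    [-0.06, 0, 0, 0, 0, 0, 0],
  ],
)

```text
time: 7.1
tool_pos: [0.5302, 0.2313, 0.1488]
tcp_rot: [1.288, 1.158, -1.285]
wrist_force: [0.2, 0.1, -0.0]
width: -0.005
```

Run:
```python
from h import *
st=monitor.read_state(); s=imaging.read_camera("scene"); t=imaging.read_camera("top")
R0=R.from_rotvec(st["tcp_rot"])
for n in("scene","top"):
  print(n,[proj(n,st["tool_pos"]+R0.apply([a,0,0])) .round(1) for a in(0,-.02,-.04)])
print(st["tool_pos"],st["width"],st["q"])
a=cv2.resize(s[90:195,265:365],(400,420),interpolation=2)
x0,y0=proj("top",st["tool_pos"]).astype(int)-50
b=cv2.resize(t[y0:y0+105,x0:x0+100],(400,420),interpolation=2);print(x0,y0)
cv2.imwrite("pics/w4.png",np.hstack([a,b]))
```

```text
scene [array([320. , 157.6]), array([320.5, 152.7]), array([320.9, 147.7])]
top [array([193.1, 209.9]), array([191.8, 208.8]), array([190.4, 207.5])]
[0.5302 0.2313 0.1488] -0.004784306615132591 [0.3676 0.1165 1.868  0.0013 1.1557 0.4722]
143 159
```

View pics/w4.png

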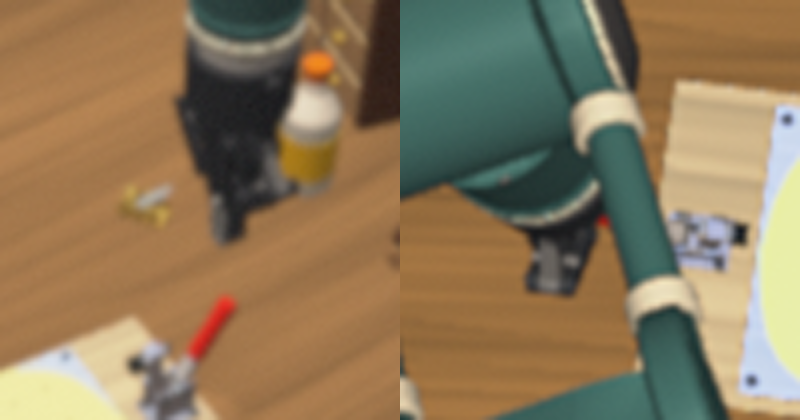

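The tip shows at about px (322,149.5) in the scene view, while the TCP projects to (320,157.6). The closed fingertips are therefore about 30 mm short of the reported TCP. The wrist picture and the missed contacts agree with this, so I'll repeat the press with that correction and check the force part-way.

>>> jog_arm(
  rows=[
    [0, 0, 0.028, 0, 0, 0, 0],
    [0.04, 0, 0.028, 0, 0, 0, 0],
    [0.07, 0, 0.028, 0, 0, 0, 0],
    [0.076, 0, 0.028, 0, 0, 0, 0],
    [0.077, 0, 0.023, 0, 0, 0, 0],
    [0.08, 0, 0.015, 0, 0, 0, 0],
    [0.085, 0, 0.007, 0, 0, 0, 0],
    [0.088, 0, 0.003, 0, 0, 0, 0],
    [0.091, 0, 0, 0, 0, 0, 0],
    [0.091, 0, 0, 0, 0, 0, 0],
  ],
)

```text
time: 8.2
tool_pos: [0.5294, 0.2307, 0.0576]
tcp_rot: [1.283, 1.158, -1.287]
wrist_force: [-1.9, -6.2, 2.2]
width: -0.002
```

>>> jog_arm(
  rows=[
    [0.003, 0, -0.004, 0, 0, 0, 0],
    [0.007, 0, -0.007, 0, 0, 0, 0],
    [0.011, 0, -0.01, 0, 0, 0, 0],
    [0.015, 0, -0.012, 0, 0, 0, 0],
    [0.018, 0, -0.014, 0, 0, 0, 0],
    [0.021, 0, -0.016, 0, 0, 0, 0],
    [0.024, 0, -0.017, 0, 0, 0, 0],
    [0.024, 0, -0.017, 0, 0, 0, 0],
  ],
)

```text
time: 9.0
tool_pos: [0.532, 0.2481, 0.0351]
tcp_rot: [1.283, 1.157, -1.285]
wrist_force: [-0.6, -2.5, 3.0]
width: -0.001
```

>>> jog_arm(
  rows=[
    [0.004, 0, -0.001, 0, 0, 0, 0],
    [0.008, 0, -0.002, 0, 0, 0, 0],
    [0.01, 0, -0.003, 0, 0, 0, 0],
    [0.01, 0, -0.003, 0, 0, 0, 0],
  ],
)

```text
time: 9.4
tool_pos: [0.5323, 0.2516, 0.0246]
tcp_rot: [1.284, 1.158, -1.285]
wrist_force: [0.2, 0.1, -0.1]
width: -0.001
```

Run:
```python
from h import *
st=monitor.read_state(); im=imaging.read_camera("wrist").astype(int)
print(st["tool_pos"],st["wrist_force"])
for c,b in blobs((im[...,2]>120)&(im[...,1]<80)&(im[...,0]<80),15): print("w",c,b)
for th in(0,.1,.2,.3,.4):
    o=.1705+.08*np.cos(th); print(th,proj("wrist",np.r_[JC+o*JY,.048+.08*np.sin(th)],st))
```

```text
[0.5323 0.2516 0.0246] [ 0.1586  0.1285 -0.1242]
w [271.587  233.5894] [ 255  214   34   40 1264]
0 [273.1135 213.6636]
0.1 [273.1627 219.9613]
0.2 [273.2133 228.6528]
0.3 [273.2648 239.9533]
0.4 [273.3162 254.0404]
```

Left clamp is shut: the red end shows at row 214, as expected at 0 rad, and the force dropped to zero. Now the right one, the same way.

>>> jog_arm(
  rows=[
    [-0.04, 0, 0, 0, 0, 0, 0],
    [-0.09, 0, 0, 0, 0, 0, 0],
    [-0.135, 0, 0, 0, 0, 0, 0],
    [-0.135, 0, 0.05, 0, 0, 0, 0],
    [-0.135, 0, 0.1, 0, 0, 0, 0],
    [-0.135, 0, 0.15, 0, 0, 0, 0],
    [-0.135, 0, 0.2, 0, 0, 0, 0],
    [-0.135, 0, 0.25, 0, 0, 0, 0],
    [-0.135, 0, 0.3, 0, 0, 0, 0],
    [-0.135, 0, 0.35, 0, 0, 0, 0],
    [-0.135, 0, 0.39, 0, 0, 0, 0],
    [-0.135, 0, 0.403, 0, 0, 0, 0],
    [-0.135, 0, 0.403, 0, 0, 0, 0],
    [-0.1, 0, 0.403, 0, 0, 0, 0],
    [-0.06, 0, 0.403, 0, 0, 0, 0],
    [-0.049, 0, 0.403, 0, 0, 0, 0],
    [-0.049, 0, 0.403, 0, 0, 0, 0],
  ],
)

```text
time: 11.15
tool_pos: [0.4891, -0.1471, 0.0721]
tcp_rot: [1.281, 1.164, -1.287]
wrist_force: [-0.1, 0.5, -0.1]
width: -0.002
```

>>> jog_arm(
  rows=[
    [0.001, 0.001, 0.007, 0, 0, 0, 0],
    [0.004, 0.001, 0.016, 0, 0, 0, 0],
    [0.006, 0.001, 0.02, 0, 0, 0, 0],
    [0.008, 0.001, 0.024, 0, 0, 0, 0],
    [0.011, 0.001, 0.028, 0, 0, 0, 0],
    [0.014, 0.001, 0.031, 0, 0, 0, 0],
    [0.017, 0.001, 0.034, 0, 0, 0, 0],
    [0.021, 0.001, 0.037, 0, 0, 0, 0],
    [0.025, 0.001, 0.04, 0, 0, 0, 0],
    [0.029, 0.001, 0.043, 0, 0, 0, 0],
    [0.032, 0.001, 0.045, 0, 0, 0, 0],
    [0.035, 0.001, 0.046, 0, 0, 0, 0],
    [0.038, 0.001, 0.047, 0, 0, 0, 0],
  ],
)

```text
time: 12.45
tool_pos: [0.4873, -0.194, 0.0362]
tcp_rot: [1.285, 1.161, -1.284]
wrist_force: [1.2, 4.8, 4.9]
width: -0.002
```

>>> jog_arm(
  rows=[
    [0.004, 0, 0.001, 0, 0, 0, 0],
    [0.007, 0, 0.003, 0, 0, 0, 0],
    [0.009, 0, 0.003, 0, 0, 0, 0],
    [0.009, 0, 0.003, 0, 0, 0, 0],
  ],
)

```text
time: 12.85
tool_pos: [0.4868, -0.1976, 0.027]
tcp_rot: [1.284, 1.16, -1.285]
wrist_force: [0.1, -0.9, -1.0]
width: -0.002
```

Run:
```python
from h import *
st=monitor.read_state()
print(st["tool_pos"],st["wrist_force"])
for n in("scene",):
  im=imaging.read_camera(n).astype(int)
  for c,b in blobs((im[...,2]>120)&(im[...,1]<80)&(im[...,0]<80),8): print(n,c,b)
  for th in(0,.2,.5,1.0):
    o=.1705+.052*np.cos(th); print(th,[proj(n,np.r_[JC+s*o*JY,.048+.052*np.sin(th)]) for s in(1,-1)])
```

```text
[ 0.4868 -0.1976  0.027 ] [ 0.0735 -0.8931 -1.0491]
scene [323.5167 178.8167] [317 175  14   9  60]
scene [191.1548 235.619 ] [183 231  18  10  84]
0 [array([322.528 , 178.7465]), array([190.5148, 235.0753])]
0.2 [array([322.4721, 176.6125]), array([190.2568, 232.8044])]
0.5 [array([321.3366, 173.9984]), array([191.1698, 229.0047])]
1.0 [array([316.8787, 171.7959]), array([195.9317, 222.5212])]
```

Both clamps are shut: each red blob matches the 0 rad prediction within 1 px in the scene view. Now a hover on the gauge's axis with the gripper open.

```bash
cat >> h.py <<'E'
def along(ax,ydir=(.303,.953,0)):
    x=-np.array(ax)/np.linalg.norm(ax); y=np.array(ydir)-np.dot(ydir,x)*x; y/=np.linalg.norm(y); return R.from_matrix(np.c_[x,y,np.cross(x,y)])
E
python3 - <<'E'
from h import *
st=monitor.read_state(); print(st["q"])
ax=np.array([-.418,.133,.899]);ax/=np.linalg.norm(ax)
print(tool_delta(st,np.array([.5336,-.3412,.1676])+.1*ax,along(ax)))
E
```

```text
[-0.4332  0.1541  2.0761  0.0006  0.9126 -0.331 ]
(array([-0.2306,  0.0181,  0.129 ]), array([-1.3404, -0.3821,  0.3098]))
```

>>> jog_arm(
  rows=[
    [-0.05, 0, 0, 0, 0, 0, 0],
    [-0.1, 0, 0, -0.134, -0.038, 0.031, 30],
    [-0.15, 0, 0, -0.268, -0.076, 0.062, 100],
    [-0.2, 0, 0, -0.402, -0.115, 0.093, 100],
    [-0.23, 0.004, 0.03, -0.536, -0.153, 0.124, 100],
    [-0.23, 0.008, 0.06, -0.67, -0.191, 0.155, 100],
    [-0.23, 0.012, 0.09, -0.804, -0.229, 0.186, 100],
    [-0.23, 0.018, 0.12, -0.938, -0.267, 0.217, 100],
    [-0.23, 0.018, 0.129, -1.072, -0.306, 0.248, 100],
    [-0.23, 0.018, 0.129, -1.206, -0.344, 0.279, 100],
    [-0.23, 0.018, 0.129, -1.34, -0.382, 0.31, 100],
    [-0.23, 0.018, 0.129, -1.34, -0.382, 0.31, 100],
    [-0.23, 0.018, 0.129, -1.34, -0.382, 0.31, 100],
    [-0.23, 0.018, 0.129, -1.34, -0.382, 0.31, 100],
  ],
)

```text
time: 14.3
tool_pos: [0.4921, -0.3279, 0.2573]
tcp_rot: [0.174, 1.107, -0.277]
wrist_force: [-0.7, 0.5, -0.7]
width: 1.003
```

Run:
```python
from h import *
st=monitor.read_state(); im=imaging.read_camera("wrist"); cv2.imwrite("pics/w5.png",im)
P=np.array([.5336,-.3412,.1676]);ax=np.array([-.418,.133,.899]);ax/=np.linalg.norm(ax)
print(st["time"],st["tool_pos"],st["q"],st["width"],tool_delta(st,P+.1*ax,along(ax)))
print([proj("wrist",P-ax*a,st).round(1) for a in(0,.088)],proj("wrist",st["tool_pos"],st))
```

```text
14.3 [ 0.4921 -0.3279  0.2573] [-0.7525 -0.2251  2.0609  0.2415  0.9051 -2.1237] 1.0029745409281337 (array([-0.0003, -0.    , -0.0001]), array([-0.0026, -0.0001,  0.0004]))
[array([271.5, 197.7]), array([271.7, 176.7])] [271.2367 244.1036]
```

View pics/w5.png

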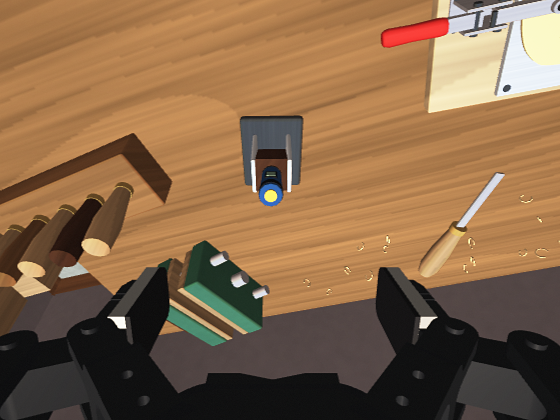

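The yellow cap shows at (270.5,196), predicted at (271.5,197.7). The holder is symmetric about column 271, so the axis is good, and the display faces away from the jaws. I'll advance along the axis and recheck the cap's position.

>>> jog_arm(
  rows=[
    [0.04, 0, 0, 0, 0, 0, 100],
    [0.08, -0.001, -0.001, 0, 0, 0, 100],
    [0.1, -0.001, -0.001, 0, 0, 0, 100],
    [0.1, -0.001, -0.001, 0, 0, 0, 100],
    [0.1, -0.001, -0.001, 0, 0, 0, 100],
  ],
)

```text
time: 14.85
tool_pos: [0.5334, -0.3414, 0.1671]
tcp_rot: [0.174, 1.108, -0.276]
wrist_force: [0.0, 0.4, 0.4]
width: 1.001
```

Run:
```python
from h import *
st=monitor.read_state(); im=imaging.read_camera("wrist"); cv2.imwrite("pics/w6.png",im)
P=np.array([.5336,-.3412,.1676]);ax=np.array([-.418,.133,.899]);ax/=np.linalg.norm(ax)
print(st["tool_pos"],st["wrist_force"])
b,g,r=[im[...,i].astype(int) for i in range(3)]
for c,s in blobs((r>150)&(g>120)&(b<90),40): print("yellow",c,s)
for c,s in blobs((b>90)&(b>r+50)&(b>g+25),40): print("blue",c,s)
p,T=Tcam("wrist",st)
R0=R.from_rotvec(st["tcp_rot"])
# expected pixel of cap lying exactly on tool axis, at its height
for a in(-.01,-.005,0,.005): print(a,proj("wrist",st["tool_pos"]+R0.apply([a,0,0]),st))
print(proj("wrist",P,st))
```

```text
[ 0.5334 -0.3414  0.1671] [0.0086 0.4034 0.357 ]
yellow [200.0169  79.5867] [    0     0   487   228 55528]
yellow [466.3146  63.9888] [457  60  21   9  89]
yellow [397.1083 118.0607] [ 309   66  242  105 8617]
yellow [509.7911 124.3631] [431 113 129  30 493]
yellow [342.4424 229.7587] [   55   131   505   190 29325]
yellow [368.6954 167.3597] [309 148 142  37 417]
yellow [ 28.6381 196.0626] [  0 178  79  34 431]
yellow [105.6631 220.6216] [   0  192  246   58 3081]
yellow [538.4595 243.0751] [ 500  201   60   71 1891]
yellow [ 90.6774 257.2581] [ 76 253  34  10  62]
yellow [476.5778 272.4   ] [447 255  50  49  90]
yellow [492.4765 287.5565] [ 408  258  152   61 4151]
yellow [317.7541 311.637 ] [ 235  269  148   80 6279]
blue [269.8788 239.0358] [253 224  35  33 586]
-0.01 [271.1934 251.4387]
-0.005 [271.2155 247.6757]
0 [271.2365 244.1017]
0.005 [271.2565 240.703 ]
[271.7871 245.0074]
```

The cap is within 2 mm of the tool axis, so I'll carry on and then close.

>>> jog_arm(
  rows=[
    [0.02, -0.001, -0.001, 0, 0, 0, 100],
    [0.04, -0.001, -0.001, 0, 0, 0, 100],
    [0.06, -0.001, -0.001, 0, 0, 0, 100],
    [0.075, -0.001, -0.001, 0, 0, 0, 100],
    [0.082, -0.001, -0.001, 0, 0, 0, 100],
    [0.082, -0.001, -0.001, 0, 0, 0, 100],
  ],
)

```text
time: 15.5
tool_pos: [0.567, -0.3537, 0.0943]
tcp_rot: [0.173, 1.106, -0.276]
wrist_force: [-0.8, 0.7, 0.2]
width: 0.997
```

Run:
```python
from h import *
st=monitor.read_state(); im=imaging.read_camera("wrist"); s=imaging.read_camera("scene");print(st["tool_pos"],st["wrist_force"])
o=np.zeros((420,800,3),np.uint8);o[:,:400]=im[:,72:472];o[:,400:]=cv2.resize(s[215:320,100:200],(400,420),interpolation=2);cv2.imwrite("pics/w7.png",o)
```

```text
[ 0.567  -0.3537  0.0943] [-0.7665  0.685   0.2012]
```

View pics/w7.png

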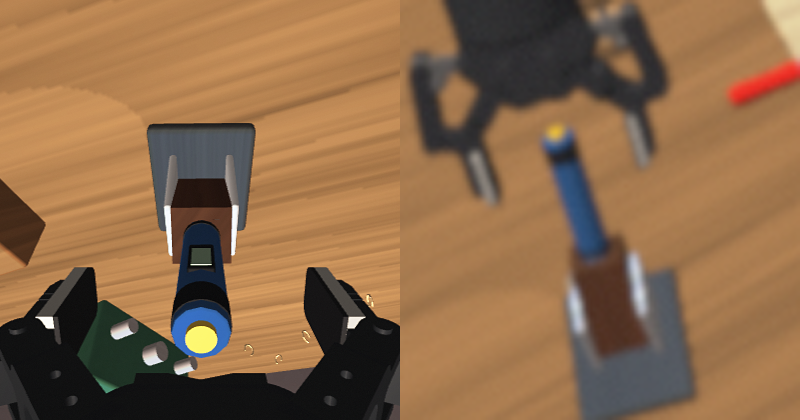

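The display at (201,257) faces the camera side, clear of the pads. The open fingertips are about 36 mm below the gauge's top, as predicted from the corrected tip. Closing.

>>> jog_arm(
  rows=[
    [0, 0, 0, 0, 0, 0, 60],
    [0, 0, 0, 0, 0, 0, 30],
    [0, 0, 0, 0, 0, 0, 10],
    [0, 0, 0, 0, 0, 0, 0],
    [0, 0, 0, 0, 0, 0, 0],
    [0, 0, 0, 0, 0, 0, 0],
    [0, 0, 0, 0, 0, 0, 0],
    [0, 0, 0, 0, 0, 0, 0],
  ],
  force=50,
)

```text
time: 16.4
tool_pos: [0.5675, -0.354, 0.0958]
tcp_rot: [0.172, 1.105, -0.277]
wrist_force: [-1.5, 2.2, 4.4]
width: 0.222
```

>>> jog_arm(
  rows=[
    [-0.008, 0, 0, 0, 0, 0, 0],
    [-0.018, 0, 0.0005, 0, 0, 0, 0],
    [-0.028, 0, 0.001, 0, 0, 0, 0],
    [-0.038, 0, 0.0013, 0, 0, 0, 0],
    [-0.048, 0, 0.0017, 0, 0, 0, 0],
    [-0.058, 0, 0.002, 0, 0, 0, 0],
    [-0.068, 0, 0.0023, 0, 0, 0, 0],
    [-0.08, 0, 0.0025, 0, 0, 0, 0],
    [-0.1, 0, 0.0025, 0, 0, 0, 0],
    [-0.12, 0, 0.0025, 0, 0, 0, 0],
    [-0.12, 0, 0.0025, 0, 0, 0, 0],
  ],
)

```text
time: 17.5
tool_pos: [0.5201, -0.3398, 0.2089]
tcp_rot: [0.169, 1.099, -0.279]
wrist_force: [0.5, -0.6, -1.0]
width: 0.222
```

Run:
```python
from h import *
st=monitor.read_state(); s=imaging.read_camera("scene");print(st["tool_pos"],st["wrist_force"],st["q"],st["width"])
P=onz("top",(265,214.5),.03)
# upright: gauge tip 60 mm above board; TCP at gauge z .068
im=imaging.read_camera("wrist")
o=np.zeros((420,800,3),np.uint8);o[:,:400]=im[:,72:472];o[:,400:]=cv2.resize(s[175:280,100:200],(400,420),interpolation=2);cv2.imwrite("pics/w8.png",o)
t=imaging.camera_params("top")
print(tool_delta(st,np.r_[P[:2],.03+.05+.068],down((.303,.953))))
```

```text
[ 0.5201 -0.3398  0.2089] [ 0.4814 -0.5973 -1.    ] [-0.7302 -0.135   2.079   0.257   0.7859 -2.136 ] 0.222343724817471
(array([ 0.0057,  0.3939, -0.1224]), array([-0.0013,  0.4627,  0.0033]))
```

View pics/w8.png

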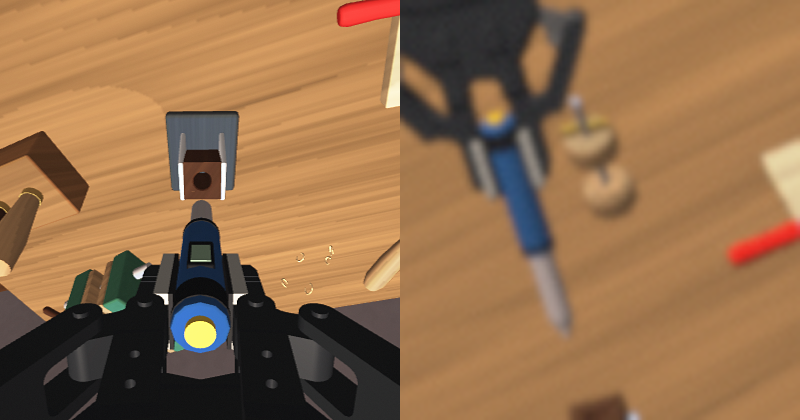

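The gauge is out and in line with the fingers, its nose at wrist px (273,203) (crop 201), and the empty hole shows at (274,181). Next: upright over the ring, tip about 50 mm above the board.

>>> jog_arm(
  rows=[
    [-0.02, 0.02, -0.01, 0, 0.05, 0, 0],
    [-0.03, 0.05, -0.03, 0, 0.12, 0, 0],
    [-0.03, 0.085, -0.04, 0, 0.2, 0, 0],
    [-0.03, 0.12, -0.05, 0, 0.28, 0, 0],
    [-0.03, 0.155, -0.06, 0, 0.36, 0, 0],
    [-0.03, 0.19, -0.07, 0, 0.43, 0, 0],
    [-0.03, 0.225, -0.08, -0.001, 0.463, 0.003, 0],
    [-0.03, 0.26, -0.09, -0.001, 0.463, 0.003, 0],
    [-0.02, 0.295, -0.1, -0.001, 0.463, 0.003, 0],
    [-0.01, 0.33, -0.11, -0.001, 0.463, 0.003, 0],
    [0, 0.365, -0.118, -0.001, 0.463, 0.003, 0],
    [0.006, 0.394, -0.122, -0.001, 0.463, 0.003, 0],
    [0.006, 0.394, -0.122, -0.001, 0.463, 0.003, 0],
    [0.006, 0.394, -0.122, -0.001, 0.463, 0.003, 0],
    [0.006, 0.394, -0.122, -0.001, 0.463, 0.003, 0],
  ],
)

```text
time: 19.1
tool_pos: [0.5374, 0.0683, 0.1451]
tcp_rot: [0.243, 1.562, -0.241]
wrist_force: [0.7, 0.2, -0.3]
width: 0.22
```

Run:
```python
from h import *
st=monitor.read_state();print(st["time"],st["tool_pos"],st["wrist_force"],st["q"],st["width"],R.from_rotvec(st["tcp_rot"]).as_matrix()[:,0])
im=imaging.read_camera("wrist");s=imaging.read_camera("scene");cv2.imwrite("pics/w9.png",im);cv2.imwrite("pics/s9.png",s)
for n,I in(("wrist",im),("scene",s)):
  b,g,r=[I[...,i].astype(int) for i in range(3)]
  for c,q in blobs((r>150)&(g<r-55)&(b<r-70)&(g<150),10): print(n,c,q,onz(n,c,.03,st))
  print(n,proj(n,st["tool_pos"]-[0,0,.068],st),proj(n,np.array([.5383,.0678,.03]),st))
u,v=proj("wrist",st["tool_pos"]-[0,0,.03],st).astype(int); print(u,v)
a=cv2.resize(im[v-110:v+40,u-75:u+75],(560,560),interpolation=2)
u2,v2=proj("scene",st["tool_pos"]-[0,0,.05],st).astype(int);print(u2,v2)
b=cv2.resize(s[v2-40:v2+40,u2-17:u2+17],(238,560),interpolation=2)
cv2.imwrite("pics/c9.png",np.hstack([a,b]))
```

```text
19.1 [0.5374 0.0683 0.1451] [ 0.6858  0.1674 -0.3151] [ 0.0783  0.0544  1.9424  0.0032  1.1494 -1.1857] 0.22019427371973663 [-0.0048  0.0025 -1.    ]
wrist [500.1667 121.5742] [ 463  109   76   27 1038] [0.536  0.2629 0.03  ]
wrist [273.5533 191.9533] [263 184  22  19 150] [0.5361 0.0706 0.03  ]
wrist [271.3493 209.4682] [271.1881 195.3048]
scene [343.66 105.66] [340 103   9   7  50] [0.2733 0.5552 0.03  ]
scene [323.7788 177.8761] [315 173  18  11 113] [0.5186 0.2653 0.03  ]
scene [190.4254 234.8657] [181 229  20  13 134] [ 0.4718 -0.1907  0.03  ]
scene [276.4003 199.1114] [276.6462 209.4206]
271 226
276 195
```

View pics/c9.png

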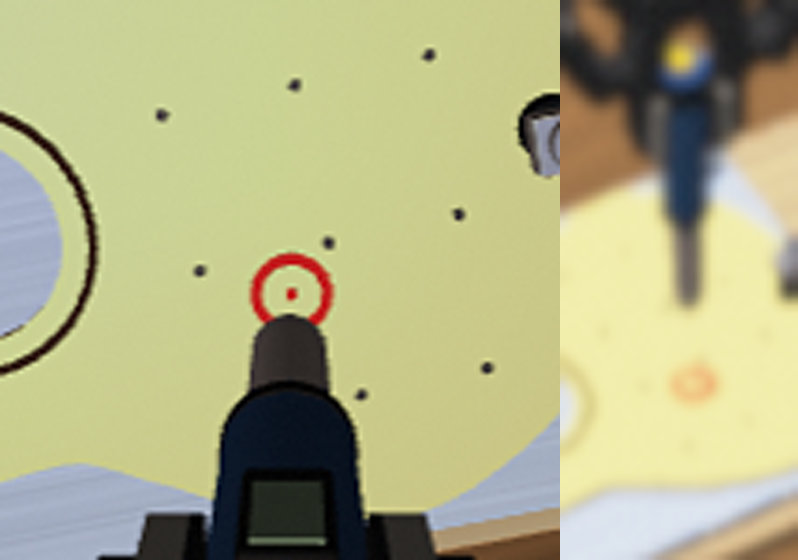

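The wrist view shows the ring's dot at px (273.9,194.8), with the barrel centred on column 273.7. Sideways it is already in line. I'll work out the fore-aft shift.

Run:
```python
from h import *
st=monitor.read_state(); R0=R.from_rotvec(st["tcp_rot"]); f=lambda P:R0.inv().apply(P-st["tool_pos"])
print("ring wrist",onz("wrist",(273.9,194.8),.03,st),f(onz("wrist",(273.9,194.8),.03,st)))
for n,uv in(("scene",(278.1,209.9)),("top",(265,214.5))): print(n,onz(n,uv,.03),f(onz(n,uv,.03)))
for h in(.0771,.0851): print("tip scene",h,f(onz("scene",(277.3,198.3),h)))
# same-camera check of nose in wrist: rows of barrel side facing the camera
for x in(.048,.056,.06,.068): print(x,[proj("wrist",st["tool_pos"]+R0.apply([x,0,z]),st).round(1) for z in(-.007,-.004,0)])
im=cv2.imread("pics/s9.png").astype(int)
for v in range(184,216,1): print(v,im[v,270:286].sum(1))
```

```text
ring wrist [0.5392 0.0698 0.03  ] [0.1157 0.002  0.0013]
scene [0.5424 0.0703 0.03  ] [0.1157 0.0035 0.0043]
top [0.5383 0.0678 0.03  ] [ 0.1157 -0.0002  0.0012]
tip scene 0.0771 [ 0.0686  0.0035 -0.0023]
tip scene 0.0851 [0.0606 0.0017 0.0042]
0.048 [array([271.4, 207.4]), array([271.4, 211.7]), array([271.4, 217.4])]
0.056 [array([271.4, 204.1]), array([271.4, 208.3]), array([271.4, 213.9])]
0.06 [array([271.4, 202.6]), array([271.4, 206.7]), array([271.4, 212.2])]
0.068 [array([271.4, 199.7]), array([271.4, 203.7]), array([271.4, 209. ])]
184 [653 648 610 481 310 203 173 160 190 314 498 629 669 679 683 683]
185 [651 646 613 495 331 218 175 165 209 352 525 625 656 666 675 683]
186 [650 646 627 550 401 261 187 179 258 419 576 637 651 656 659 670]
187 [652 650 641 602 492 335 231 215 308 478 606 646 651 652 654 657]
188 [652 652 647 625 545 398 286 260 342 507 616 648 652 653 652 654]
189 [651 652 649 630 566 425 319 290 351 502 620 649 652 652 652 654]
190 [650 652 650 634 572 436 332 299 354 501 616 649 651 652 651 652]
191 [650 652 650 637 586 448 339 303 353 500 617 650 653 651 6
[... 987 characters left out ...]

206 [652 651 653 655 649 648 642 633 615 613 634 648 653 653 652 654]
207 [652 652 654 650 647 634 618 606 587 587 610 634 649 650 654 651]
208 [646 646 650 648 633 606 598 588 573 568 577 614 642 652 653 652]
209 [638 638 646 646 622 584 588 605 590 572 554 596 636 651 651 651]
210 [634 634 644 646 621 581 582 596 587 568 553 597 636 649 652 652]
211 [646 644 649 648 632 602 582 575 575 572 587 618 643 653 653 652]
212 [651 652 651 650 645 631 611 602 602 608 628 641 650 651 651 652]
213 [651 654 653 653 650 647 641 634 635 640 646 649 654 652 650 647]
214 [652 654 654 653 650 654 649 651 652 649 651 653 654 650 648 640]
215 [652 653 652 652 650 653 652 651 652 650 651 652 652 650 646 640]
```

>>> jog_arm(
  rows=[
    [0.01, 0.001, 0.002, 0, -0.002, 0.005, 0],
    [0.025, 0.001, 0.002, 0, -0.002, 0.005, 0],
    [0.035, 0.001, 0.002, 0, -0.002, 0.005, 0],
    [0.037, 0.001, 0.002, 0, -0.002, 0.005, 0],
    [0.037, 0.001, 0.002, 0, -0.002, 0.005, 0],
  ],
)

```text
time: 19.7
tool_pos: [0.5388, 0.0682, 0.1074]
tcp_rot: [0.248, 1.561, -0.238]
wrist_force: [0.7, -0.5, -0.8]
width: 0.22
```

Run:
```python
from h import *
st=monitor.read_state();R0=R.from_rotvec(st["tcp_rot"]);print(st["time"],st["tool_pos"],st["wrist_force"],R0.as_matrix()[:,0])
im=imaging.read_camera("wrist");s=imaging.read_camera("scene");cv2.imwrite("pics/w10.png",im);cv2.imwrite("pics/s10.png",s)
for x in(.048,.056,.06,.068,.079): print(x,[proj("wrist",st["tool_pos"]+R0.apply([x,0,z]),st).round(1) for z in(-.007,-.004,0)],proj("scene",st["tool_pos"]+R0.apply([x,0,0])).round(1))
ring=st["tool_pos"]+R0.apply([.0787,0,0]);ring[2]=.03
a=cv2.resize(im[165:235,230:315],(560,461),interpolation=2)
b=cv2.resize(s[180:225,265:290],(238,428),interpolation=2)
o=np.zeros((461,798,3),np.uint8);o[:,:560]=a;o[:428,560:]=b;cv2.imwrite("pics/c10.png",o)
```

```text
19.7 [0.5388 0.0682 0.1074] [ 0.6985 -0.4821 -0.7933] [-0.0026  0.0068 -1.    ]
0.048 [array([271.4, 207.4]), array([271.4, 211.7]), array([271.4, 217.4])] [276.8 203.2]
0.056 [array([271.4, 204.1]), array([271.4, 208.3]), array([271.4, 213.9])] [276.8 204.9]
0.06 [array([271.4, 202.6]), array([271.4, 206.7]), array([271.4, 212.2])] [276.9 205.7]
0.068 [array([271.4, 199.7]), array([271.4, 203.7]), array([271.4, 209. ])] [276.9 207.4]
0.079 [array([271.5, 195.9]), array([271.5, 199.8]), array([271.5, 204.9])] [277.  209.7]
```

View pics/c10.png

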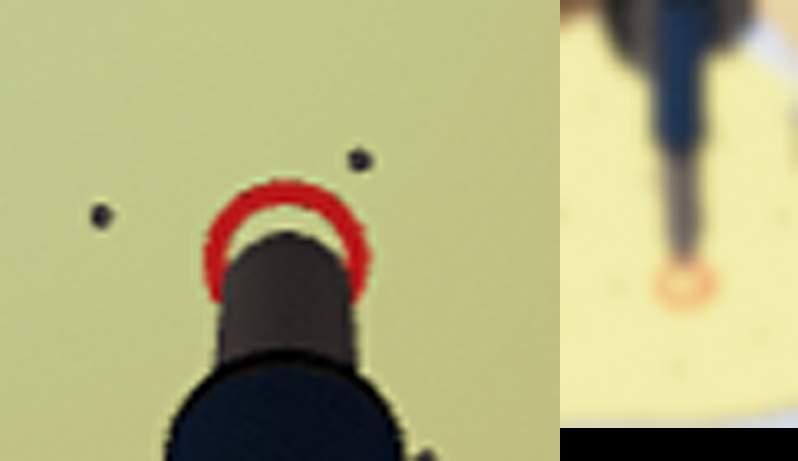

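The ring is centred at about crop (287,260) and the barrel on the same column, so y is right. In both views the tip is about 1 mm short of the ring's centre along tool z. I'll shift by that and feel for the spring with averaged force readings.

```bash
cat > favg.py <<'E'
from h import *
f=[]
for i in range(12):
    st=monitor.read_state(); f.append(np.r_[st["wrist_force"],st["tool_pos"],st["torque"]]); imaging.read_camera("wrist")
f=np.array(f); print(st["time"],f.mean(0),"sd",f.std(0)[:6]/12**.5)
E
python3 favg.py
```

```text
20.35 [ 0.0803 -0.0602 -1.1597  0.5401  0.0685  0.1091 -0.0079 -0.0075  0.0127] sd [0.1981 0.1653 0.1511 0.0001 0.     0.0001]
```

>>> jog_arm(
  rows=[
    [0.002, 0, 0.001, 0, 0, 0, 0],
    [0.005, 0, 0.001, 0, 0, 0, 0],
    [0.007, 0, 0.001, 0, 0, 0, 0],
    [0.007, 0, 0.001, 0, 0, 0, 0],
    [0.007, 0, 0.001, 0, 0, 0, 0],
  ],
)

```text
time: 20.9
tool_pos: [0.5406, 0.0682, 0.1015]
tcp_rot: [0.248, 1.559, -0.237]
wrist_force: [0.4, 1.1, -0.8]
width: 0.218
```

```bash
python3 favg.py
```

```text
21.45 [ 0.2638 -0.0659 -1.0593  0.5408  0.0682  0.1018  0.0051  0.0058 -0.006 ] sd [0.1299 0.1801 0.1292 0.     0.     0.    ]
```

>>> jog_arm(
  rows=[
    [0.002, 0, -0.001, 0, 0, 0, 0],
    [0.005, 0, -0.001, 0, 0, 0, 0],
    [0.006, 0, -0.001, 0, 0, 0, 0],
    [0.006, 0, -0.001, 0, 0, 0, 0],
    [0.006, 0, -0.001, 0, 0, 0, 0],
  ],
)

```text
time: 22.0
tool_pos: [0.5402, 0.0685, 0.0961]
tcp_rot: [0.248, 1.558, -0.237]
wrist_force: [1.1, -0.1, 1.7]
width: 0.226
```

```bash
python3 favg.py
```

```text
22.55 [ 0.7569  0.0275  1.3913  0.5401  0.0685  0.096   0.0134 -0.2006  0.0077] sd [0.1187 0.1062 0.0992 0.     0.     0.    ]
```

>>> jog_arm(
  rows=[
    [-0.001, 0, 0, 0, 0, 0, 0],
    [-0.001, 0, 0, 0, 0, 0, 0],
    [-0.001, 0, 0, 0, 0, 0, 0],
  ],
)

```text
time: 22.9
tool_pos: [0.5399, 0.0686, 0.0969]
tcp_rot: [0.248, 1.558, -0.237]
wrist_force: [1.4, -0.4, 0.3]
width: 0.215
```

```bash
python3 favg.py
python3 - <<'E'
from h import *
st=monitor.read_state();R0=R.from_rotvec(st["tcp_rot"]);im=imaging.read_camera("wrist");cv2.imwrite("pics/w12.png",im)
print(R0.as_matrix()[:,0],st["width"],st["joint_vel"])
b,g,r=[im[...,i].astype(int) for i in range(3)]
m=(r>140)&(g<90)&(b<90)
for c,q in blobs(m,20):print("red",c,q)
q=(m[150:235,240:305]);ys,xs=np.nonzero(q);print(xs.min()+240,xs.max()+240,ys.min()+150,ys.max()+150)
g2=cv2.cvtColor(im,cv2.COLOR_BGR2GRAY);print(g2[180:232:2,273]); print(g2[212,255:292])
for x in(.060,.0652): print([proj("wrist",st["tool_pos"]+R0.apply([x,0,z]),st).round(1) for z in(-.007,0)])
s=imaging.read_camera("scene").astype(int)
for c,q in blobs((s[...,2]>120)&(s[...,1]<80)&(s[...,0]<80),8): print("scene",c,q)
E
```

```text
23.45 [ 1.0547 -0.0214  0.9397  0.5399  0.0685  0.0968  0.0189 -0.2976  0.0024] sd [0.1198 0.115  0.1167 0.     0.     0.    ]
[ 0.0002  0.0071 -1.    ] 0.22463456040327945 [ 0.0007  0.0006  0.0011  0.     -0.0001 -0.0017]
red [530.7156 123.2497] [502 110  58  27 953]
red [271.0764 201.1181] [260 194  25  21 144]
260 284 194 214
[188 187 188 187 187 187 189  85  73 155 131  37  41  39  38  38  38  40
  39  10  11  15  15  14  15  13]
[187 186 186 188 190 166  67  71  61  53  54  50  49  45  44  43  41  38
  38  38  37  39  38  40  40  40  40  34  53 134 190 187 186 185 185 185
 185]
[array([271.4, 202.6]), array([271.4, 212.2])]
[array([271.4, 200.7]), array([271.4, 210.1])]
scene [323.4655 178.8448] [317 175  14   9  58]
scene [191.0617 235.7778] [183 231  18  10  81]
```

Fz rose by about 2.05 N, so the tip is pressed in about 4.1 mm. The tip is inside the ring on every estimate (within about 2 mm of centre), both clamps read shut, and the arm is still. Handing in.

```bash
python3 -c "
from workcell import finish_job; print(finish_job())"
```

```text
the job is handed in; nothing more can be done
None
```

I handed the job in at about 24 s with both clamps shut and the gauge held upright in the red ring, its tip pressed in about half-way. No verdict came back.

- **Clamps:** The first press on each clamp missed. The closed fingertips turned out to sit about 30 mm short of the reported TCP, which two camera views and the missed contacts agreed on. With that corrected, the left clamp and then the right snapped shut. In the last scene picture both red grips lie where fully shut handles should be, within about 1 px.
- **Gauge pick-up:** I drew the gauge out along its axis, with the display clear of the pads. The opening read 0.22, which fits the 20 mm body.
- **Tip press:** The vertical force rose by about 2.05 N, which is about 4.1 mm of the 8 mm travel, so it is off the stop. At handover the arm was still, and the tool was about 0.4° off vertical.

**Less certain:**
- **Tip position:** The tip itself was hidden behind the barrel. Estimates along one direction ranged from about −1 to +2 mm from the ring's centre; the other direction agreed within 0.5 mm. The ring's inner radius is 6.8 mm.
- **Side force:** About 1 N of sideways force remained at the tip from friction, so the gauge may lean slightly in the grip.
- **Other bench items:** I did not check the soundboard or the loose items against their starting places. I avoided them on every move and saw no unexpected forces.

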